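# Seat a supply on its carrier plate and hold the plate out over the riser's edge

### The job

Push the black power supply square and flush into the corner of the two blue strips on the aluminium carrier plate. Then slide the plate outward, towards your side of the bench, until the red line across it lies over the front edge of the plywood riser, so that a colleague can fit the tie straps from below. Keep the plate flat on the riser and do not let it tip: finish while still holding it down there, with the supply still home in its corner and the other things on the bench left where they are.

Things in the scene. Friction and masses are not known exactly. Their poses are not given: they have to be found in the camera images.
- riser: Bench riser, fixed: plywood deck 200 (x) x 160 (y) x 12 mm on a grey sheet-steel frame open at the front; deck top 90 mm above the bench. Origin: centre of its footprint on the bench, z up. Its -x axis points outward, to the robot's side of the bench; the front edge of the deck is at x = -100 mm.
- riser_edge (a point): Middle of the front edge of the riser's deck, on the deck's top (riser's axes: -x outward, y along the edge, z up).
- plate: Aluminium carrier plate lying loose on the deck, 240 (x) x 120 (y) x 8 mm, 0.55 kg. Origin: centre of its underside, z up; its -x end is the outer end. On its top: two blue strips that form a corner (see seat), a red line right across at x = +16 mm, a bow handle near the tail (+x). With the supply seated and the line at the deck's edge it balances outside the edge: let go, it tips.
- line_left (a point): Point on the red line (3 mm wide, across the plate's full width, 136 mm from its outer end), on the plate's top, 55 mm to the +y side of the line's middle (plate's axes).
- line_right (a point): Point on the red line, on the plate's top, 55 mm to the -y side of its middle (plate's axes).
- handle (a point): Middle of the grip bar of the plate's steel bow handle: a round bar 10 mm thick along the plate's y, straight over 60 mm, its centre 32 mm above the plate's top, at plate x = +95 mm; free underneath (27 mm) and at both sides of the bar (plate's axes). Pulled at this height, the plate is tipped by friction as well as by its weight: holding it flat takes about 10 N downward here.
- seat (a point): Where the middle of the supply's underside belongs: plate x = -54, y = +25 mm, on the plate's top (plate's axes). The blue strips, 10 mm wide and 6 mm high above the plate, run along the whole outer end (inner face at plate x = -110 mm) and along the +y side from x = -110 to 0 mm (inner face at y = +50 mm).
- supply: Black power supply brick lying loose and askew on the plate, 50 (x) x 112 (y) x 31 mm, 0.28 kg. Origin: centre of its underside; its y axis is the long one. In its seat its long side runs along the plate's x, either way round.
- tray: Bystander: open grey parts tray, 84x118x24 mm, origin at the centre of its underside; not to be moved.
- tin: Bystander: round screw tin, 57 mm across, 22 mm high, origin at the centre of its underside; not to be moved.
- key: Bystander: black hex key lying flat, 24x78x6 mm, origin at the centre of its underside; not to be moved.
- roll: Bystander: roll of black tape lying flat, 58 mm across, 19 mm high, origin at the centre of its underside; not to be moved.
- marker: Bystander: white marker pen with black cap, 17x135x16 mm, origin at the centre of its underside; not to be moved.
- mouse2: Bystander: black computer mouse, 105x58x36 mm, origin at the centre of its underside; not to be moved.

How it is judged:
By the outcome, as a careful person would: the job done as asked, in the order asked, and still so for the second after the job is handed in, while the arm keeps its last pose, push and grip.
It also fails if it takes over 45 s, if anything falls off the work surface, if the arm or the gripper's body presses on something with over 40 N, if the wrist force passes 120 N, or if a joint passes its speed limit or range.

### The arm

A 6-joint arm with a two-finger parallel gripper is mounted at the origin on a cart in front of the work surface, level with it; the furniture and walls round the work are solid. World frame = base frame: x ahead of the robot, y to its left, z up, the work surface at z = 0. Lengths are in mm, angles in rad, forces in N, time in s.
With the tool pointing down it reaches from about 275 to 1000 mm from the base axis. Payload 8.4 kg.
Tool frame: the origin (TCP) lies at the very end of the fingers, on their centre line; the grasp point (between the pads) lies 19 mm behind it; z points along the fingers, y is the line along which they close (so a half turn about z gives the same grasp; the last joint's range is limited). The gripper opens to 85 mm and grips with 20 to 120 N. Pads are 22 mm wide; open, the fingers measure 114 mm over their backs; the gripper's body (76 mm by 85 mm) begins 54 mm behind the grasp point. The pads swing forward as they close: fully open they stand 13 mm farther back than shut.
Start: joints at [-1.344, 0.353, 1.633, -0, 1.155, -0.002], TCP at [141.754, -608.715, 192.381] pointing down, gripper open.
Joint ranges: [-2.63, 2.63], [-0.92, 2.1], [0.06, 2.66], [-1.3, 4.44], [0, 2.69], [-3.02, 3.02]. Speed limits (rad/s): [2.22, 2.22, 2.79, 3.14, 3.14, 3.14].

### API

Orientations are given as [roll, pitch, yaw] about the fixed x, y, z axes, in that order (R = Rz(yaw) Ry(pitch) Rx(roll)).
In Python, from rig import sensors, grab_frame, camera_params, order gives the robot as it stands. The module is installed in compiled form; this text tells all that it offers.
- The arm moves only by the tool move_arm, never from a script. Its argument "motion" is a list of rows, each a list of 7 numbers: the turn, a rotation vector about the tool's x, y, z in rad, then the shift along the tool's x, y, z in m, then the finger opening in m, from 0 to 0.0854. A call has 1 to 8 rows; each row is the pose to reach, as a shift and turn from the pose commanded when the call began, along the tool's axes at that moment; what a row does not reach only later rows make up. A row lasts 1/8 s, in which the tool goes at most 62.5 mm and 10.7 degrees, less where a joint would pass 70% of its speed; a pose out of reach is approached as far as the arm can. A call with a gripper value outside its range is refused whole. The fingers move at their own pace and stop on an object; "grip_force" is the grip in N (left out, the last holds). Time passes only in rows, so rows that repeat a pose let the fingers close. It gives the time, the measured TCP pose, the force, the opening and the grip force at its end, in the units of the state.
- sensors.sense(): the state, without advancing time (a new reading comes with each control period).
- grab_frame(name): name is "side" or "top" or "wrist"; returns (picture, depth): 480x640x3 uint8, red, green, blue; 480x640 float32, mm along the optical axis (not along the pixel's ray), 0 where there is no reading.
- camera_params(name): a dict with "camera_matrix" (3x3 intrinsics, pixels), "world_from_camera" (4x4, takes a point from camera to world coordinates). Camera axes: x right, y down, z forward; pixel columns grow to the right and rows downward; lengths in mm; the calibration is good to about 2 mm. A picture is of the moment at which its call begins: read the wrist's pose just before it. camera_params takes no time and is no camera call; for the wrist camera it gives the pose at the moment of the call.
- order.sign_off(): hands the job in; it is judged then, once.
The state is a dict: "clock": time; "qpos": joint angles; "qvel": joint speeds; "joint_efforts": joint torques, N m; "eef_pos": TCP position; "tcp_rot": TCP orientation; "contact_force": force on the tool from outside, world axes, zero at the start; "wrist_torque": the same for the moment, N m; "opening": opening from 0.0 (shut) to 1.0 (fully open); "grasp_force": force on a finger pad.
Only numpy, scipy, OpenCV 4.12 (cv2) and the standard library are available. Lean on these libraries where they do the work, as an engineer would, in place of code of your own. Each camera call takes 0.05 s, during which the arm holds its last target. There are 200 camera calls.

## Working session

There is one attempt and no reset: what is moved stays moved. The work goes in short steps, Python scripts to look and compute and a tool call to move; the robot and the scene stay as the last step left them, time stands still between calls to the robot, and variables do not carry over. Pictures are saved under pics/ and viewed, at most 10 in all, crops included, and the job is handed in when it is done.

Besides the shell and the picture viewer there is one more tool, called after "Request:" as a command line: name --pt "numbers of a row" for each row, then --argument value for the rest. move_arm: Moves the arm, as the interface text tells. Its arguments: {"type":"object","properties":{"motion":{"type":"array","items":{"type":"array","items":{"type":"number"}}},"grip_force":{"type":"number"}},"required":["motion"]}

```bash
mkdir -p pics
cat > h.py <<'E'
import numpy as np,cv2
from rig import sensors,grab_frame,camera_params,order
def snap(n,f):
    s=sensors.sense(); c=camera_params(n); p,d=grab_frame(n)
    cv2.imwrite('pics/'+f+'.png',p[:,:,::-1]); np.savez('pics/'+f+'.npz',p=p,d=d,K=c['camera_matrix'],T=c['world_from_camera'])
def load(f): return np.load('pics/'+f+'.npz')
def ray(z,u,v,h):
    "pixel -> world on plane z=h"
    T=z['T'];r=T[:3,:3]@np.linalg.solve(z['K'],[u,v,1.]);o=T[:3,3]
    return o+r*(h-o[2])/r[2]
def dep(z,u,v):
    T=z['T'];d=np.median(z['d'][v-1:v+2,u-1:u+2]);return T[:3,:3]@(np.linalg.solve(z['K'],[u,v,1.])*d)+T[:3,3]
def tri(z1,p1,z2,p2):
    A=[];b=[]
    for z,(u,v) in((z1,p1),(z2,p2)):
        T=z['T'];r=T[:3,:3]@np.linalg.solve(z['K'],[u,v,1.]);r/=np.linalg.norm(r);M=np.eye(3)-np.outer(r,r);A.append(M);b.append(M@T[:3,3])
    return np.linalg.lstsq(np.vstack(A),np.hstack(b),rcond=None)[0]
E
python3 - <<'E'
from h import *
snap('top','top1');snap('side','side1')
s=sensors.sense();print(s)
for n in('top','side'):print(camera_params(n))
E
```

```text
{'clock': 0.1, 'qpos': array([-1.34441796e+00,  3.53616791e-01,  1.63404100e+00, -3.47225943e-06,
        1.15521098e+00, -2.40003914e-03]), 'qvel': array([-0.00205014, -0.0025812 , -0.00337244, -0.00060338,  0.0004344 ,
        0.00032599]), 'joint_efforts': array([-6.59153739e-04, -6.06356764e+01, -3.42819750e+01, -9.18117507e-06,
        3.89016917e-03, -9.49316785e-06]), 'eef_pos': array([ 141.63529399, -608.25535897,  191.72114486]), 'tcp_rot': array([-3.14031653e+00,  1.12167881e-07,  2.28779806e-01]), 'contact_force': array([ 0.10055796,  0.06619586, -0.38196255]), 'wrist_torque': array([-0.00222564, -0.03327866, -0.03886345]), 'grasp_force': 0.0, 'opening': 0.9950818224807177}
{'camera_matrix': array([[486.04484291,   0.        , 319.94940807],
       [  0.        , 486.04484291, 233.99098937],
       [  0.        ,   0.        ,   1.        ]]), 'world_from_camera': array([[-2.91955714e-02, -9.88395960e-01,  1.49067251e-01,
         2.81066223e+02],
       [-9.99487264e-01,  3.08279664e-02,  8.65136831e-03,
         4.25062362e+01],
       [-1.31464177e-02, -1.48738238e-01, -9.88789213e-01,
         1.27045060e+03],
       [ 0.00000000e+00,  0.00000000e+00,  0.00000000e+00,
         1.00000000e+00]])}
{'camera_matrix': array([[509.42862691,   0.        , 313.86909511],
       [  0.        , 509.42862691, 245.43273272],
       [  0.        ,   0.        ,   1.        ]]), 'world_from_camera': array([[-9.60576366e-01, -1.33137220e-01,  2.44064592e-01,
         1.96300048e+02],
       [-2.77755331e-01,  4.97597617e-01, -8.21735108e-01,
         1.01288717e+03],
       [-1.20424314e-02, -8.57129566e-01, -5.14960084e-01,
         7.18988430e+02],
       [ 0.00000000e+00,  0.00000000e+00,  0.00000000e+00,
         1.00000000e+00]])}
```

View pics/top1.png

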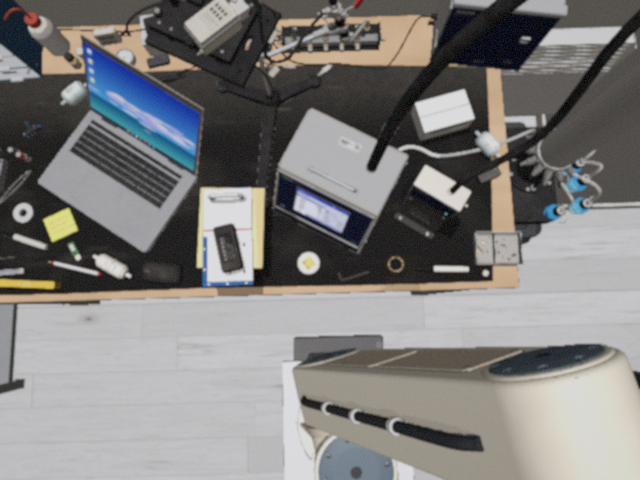

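View pics/side1.png

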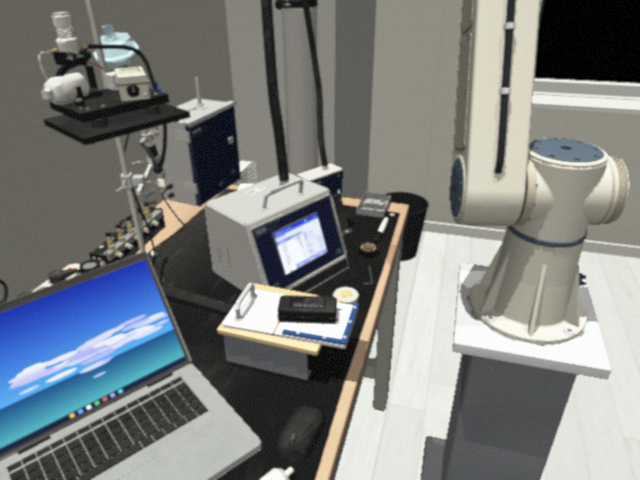

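The riser and plate are at about (230, 235) in the top view and (290, 315) in the side view. The instrument is to the right of the plate, and the mouse is at (160, 272) in the top view. I'll enlarge both.

Run:
```python
import cv2
a=cv2.imread('pics/top1.png')[175:295,185:285];b=cv2.imread('pics/side1.png')[270:390,205:375]
a=cv2.resize(a,None,fx=4.5,fy=4.5,interpolation=2)[:540];b=cv2.resize(b,None,fx=4.5,fy=4.5,interpolation=2)
cv2.imwrite('pics/topc.png',a);cv2.imwrite('pics/sidec.png',b);print(a.shape,b.shape)
```

```text
(540, 450, 3) (540, 765, 3)
```

View pics/topc.png

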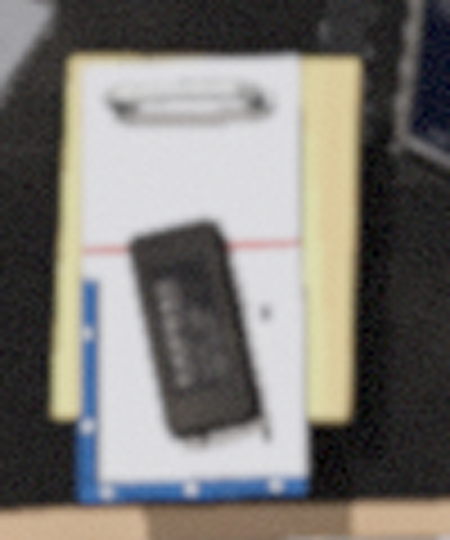

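View pics/sidec.png

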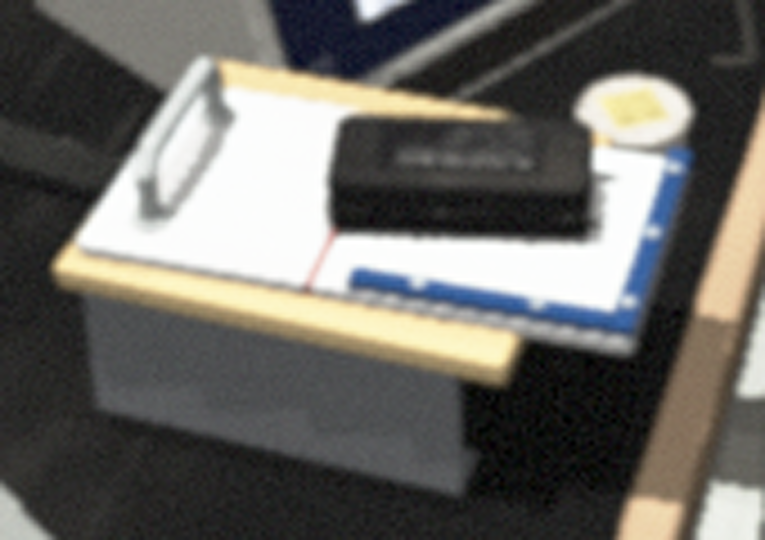

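Top crop: plate corners are at about (80,55), (298,55), (310,495) and (78,500). The red line runs from (83,248) to (299,242). The supply is at (132,240), (218,222), (262,415) and (178,437). The deck's front edge runs from (52,420) to (350,423). The side crop shows the same arrangement, with the handle at the tail.

Run:
```python
from h import *
np.set_printoptions(precision=1,suppress=True)
t=load('top1');s=load('side1')
T=lambda x,y:(185+(x+.5)/4.5-.5,175+(y+.5)/4.5-.5)
S=lambda x,y:(205+(x+.5)/4.5-.5,270+(y+.5)/4.5-.5)
for n,p,h in[('TL',(80,55),98),('TR',(298,55),98),('BR',(310,495),98),('BL',(78,500),98),('redL',(83,248),98),('redR',(299,242),98),('s1',(132,240),129),('s2',(218,222),129),('s3',(262,415),129),('s4',(178,437),129),('dFL',(52,420),90),('dFR',(350,423),90),('dBL',(70,55),90),('dBR',(362,57),90),('hL',(110,100),130),('hR',(270,103),130)]:
    print(n,ray(t,*T(*p),h))
print('tri redL',tri(t,T(83,248),s,S(308,290)),'TL',tri(t,T(80,55),s,S(78,247)),'BL',tri(t,T(78,490),s,S(632,332)),'s',tri(t,T(132,240),s,S(332,178)),tri(t,T(178,437),s,S(588,185)))
for u,v in((215,195),(250,205),(230,245),(228,225),(258,240),(308,263),(160,272)):print(u,v,dep(t,u,v))
```

```text
TL [585.3 341.2  98. ]
TR [581.4 220.7  98. ]
BR [339.7 216.2  98. ]
BL [340.7 340.6  98. ]
redL [477.3 338.8  98. ]
redR [476.9 221.   98. ]
s1 [475.6 304.9 129. ]
s2 [483.9 259.2 129. ]
s3 [380.6 236.4 129. ]
s4 [370.4 280.5 129. ]
dFL [384.7 357.   90. ]
dFR [378.2 195.4  90. ]
dBL [587.6 348.8  90. ]
dBR [581.2 186.4  90. ]
hL [551.8 316.8 130. ]
hR [547.4 231.  130. ]
tri redL [477.8 340.   93.1] TL [583.3 341.1  94.4] BL [343.5 339.2 102. ] s [476.8 305.9 125.4] [372.2 281.6 124.8]
215 195 [555.  301.6 133.5]
250 205 [535.5 223.1  98.1]
230 245 [433.4 266.7 128.7]
228 225 [481.8 271.5 128.2]
258 240 [448.9 205.4  89.9]
308 263 [394.7  86.4  21.8]
160 272 [381.9 463.8  36.2]
```

```bash
cat >> h.py <<'E'
from scipy.spatial.transform import Rotation as Ro
def go(p,yaw=None):
    "turn & shift (tool axes, m) from measured pose to world p, tool down at yaw"
    s=sensors.sense();R=Ro.from_euler('xyz',s['tcp_rot'])
    R2=R if yaw is None else Ro.from_euler('xyz',[np.pi,0,yaw])
    print('turn',np.round((R.inv()*R2).as_rotvec(),4),'shift',np.round(R.inv().apply(np.array(p)-s['eef_pos'])/1000,4))
E
python3 - <<'E'
from h import *
go([141,-608,350]);go([300,-100,350]);go([425,270,330]); 
t=load('top1')
for u,v in((355,245),(278,205),(340,190),(300,150)):print(dep(t,u,v))
E
```

```text
turn [0. 0. 0.] shift [-0.0006 -0.0006 -0.1583]
turn [0. 0. 0.] shift [ 0.2695 -0.4593 -0.1577]
turn [0. 0. 0.] shift [ 0.4752 -0.7913 -0.1373]
[434.3740419  -34.68923492  48.28260399]
[543.18209417 158.38212984  51.90540589]
[540.2121578    3.88319093 204.8350266 ]
[636.22074166  91.5623104  205.70509994]
```

Request:
move_arm --pt "0 0 0 0.01 -0.02 -0.05 0.085" --pt "0 0 0 0.03 -0.05 -0.1 0.085" --pt "0 0 0 0.06 -0.1 -0.12 0.085" --pt "0 0 0 0.09 -0.15 -0.14 0.085" --pt "0 0 0 0.12 -0.2 -0.14 0.085" --pt "0 0 0 0.15 -0.25 -0.14 0.085" --pt "0 0 0 0.18 -0.3 -0.14 0.085" --pt "0 0 0 0.21 -0.35 -0.14 0.085"

```text
clock: 1.1
eef_pos: [266.9, -218.4, 332.3]
tcp_rot: [3.142, -0.0, 0.228]
contact_force: [1.8, 1.0, 0.3]
opening: 0.993
grasp_force: 0.0
```

Request:
move_arm --pt "0 0 0 0.03 -0.05 0 0.085" --pt "0 0 0 0.06 -0.1 0 0.085" --pt "0 0 0 0.09 -0.15 0 0.085" --pt "0 0 0 0.12 -0.2 0 0.085" --pt "0 0 0 0.15 -0.25 0 0.085" --pt "0 0 0 0.18 -0.3 0 0.085" --pt "0 0 0 0.21 -0.35 0 0.085" --pt "0 0 0 0.24 -0.4 0 0.085"

```text
clock: 2.1
eef_pos: [410.0, 225.9, 332.2]
tcp_rot: [3.141, -0.0, 0.23]
contact_force: [1.1, -0.6, 0.3]
opening: 1.002
grasp_force: 0.0
```

Run:
```python
from h import *
print(sensors.sense()['eef_pos'],sensors.sense()['tcp_rot']);go([425,270,330]);snap('wrist','w1')
```

```text
[409.98273888 225.87845562 332.22850135] [ 3.14134804e+00 -9.10186264e-05  2.29537975e-01]
turn [0. 0. 0.] shift [ 0.0247 -0.0395  0.0022]
```

View pics/w1.png

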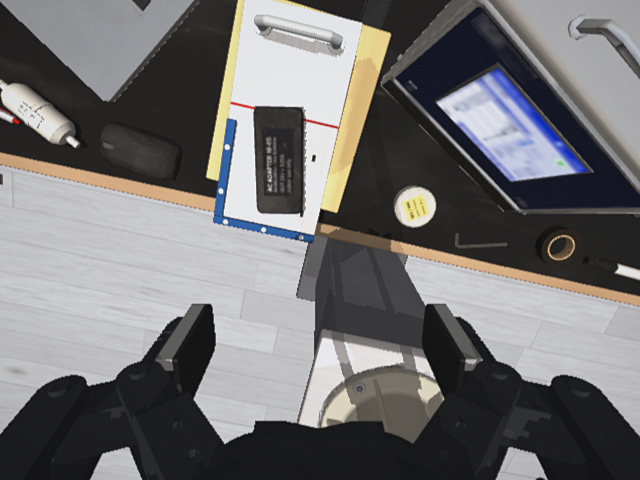

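Wrist view: the supply's top is about (254,107)–(302,107)–(305,213)–(258,213). The red line runs (231,103)–(338,127), the plate's outer corners are (214,222) and (312,241), and the handle bar runs (258,20)–(342,44). The supply is lined up with the tool to within a degree or two.

Run:
```python
from h import *
np.set_printoptions(precision=1,suppress=True)
z=load('w1')
P={n:ray(z,u,v,h) for n,u,v,h in[('redL',231,103,98),('redR',338,127,98),('BL',214,222,98),('BR',312,241,98),('s1',254,107,129),('s2',302,107,129),('s3',305,213,129),('s4',258,213,129),('hL',258,20,135),('hR',342,44,135)]}
for n in P:print(n,P[n])
for u,v in((275,160),(200,170),(220,170),(300,37),(250,70),(230,140)):print(u,v,dep(z,u,v))
# deck front edge right & supply edges from depth map
d=z['d'];
T=z['T'];vv,uu=np.mgrid[0:480,0:640];X=(np.linalg.inv(z['K'])@np.stack([uu.ravel(),vv.ravel(),np.ones(uu.size)]))*d.ravel()
X=(T[:3,:3]@X+T[:3,3:]).T;ok=d.ravel()>0;X=X[ok]
roi=(X[:,0]>330)&(X[:,0]<620)&(X[:,1]>180)&(X[:,1]<370);X=X[roi]
for n,a,b in(('supply',122,134),('plate',94,101),('deck',86,92.5),('strip',102,106)):
    Q=X[(X[:,2]>a)&(X[:,2]<b)&(X[:,0]<520)]
    r=cv2.minAreaRect(Q[:,:2].astype(np.float32));print(n,len(Q),np.median(Q[:,2]),r)
```

```text
redL [476.2 338.9  98. ]
redR [478.4 221.   98. ]
BL [339.7 338.   98. ]
BR [342.9 219.3  98. ]
s1 [478.6 309.  129. ]
s2 [489.5 262.4 129. ]
s3 [383.6 235.8 129. ]
s4 [371.8 285.7 129. ]
hL [553.8 317.5 135. ]
hR [552.2 237.7 135. ]
275 160 [432.2 278.6 129.5]
200 170 [376.5 388.8   3.3]
220 170 [403.7 338.5 104.5]
300 37 [554.8 280.1  99. ]
250 70 [512.9 324.4  98.6]
230 140 [438.7 332.4 105.5]
supply 5090 129.76384571568136 ((429.884033203125, 274.9350280761719), (111.88468170166016, 49.99510955810547), 12.293241500854492)
plate 10619 98.78736091395996 ((435.36083984375, 279.66937255859375), (170.36094665527344, 120.11640930175781), 0.6809641718864441)
deck 3908 90.71559077136965 ((453.7788391113281, 274.5489501953125), (160.1815185546875, 138.14833068847656), 87.71562957763672)
strip 1648 104.67978743921657 ((401.6473388671875, 279.3670654296875), (121.85543823242188, 119.87108612060547), 0.7598215937614441)
```

Run:
```python
from h import *
go([430,275,150],.2146);go([430,275,108.5],.2146)
```

```text
turn [-0.0036 -0.0013  0.0156] shift [ 0.0274 -0.0376  0.182 ]
turn [-0.0036 -0.0013  0.0156] shift [ 0.0273 -0.0374  0.2235]
```

Request:
move_arm --pt "0 0 0.015 0.014 -0.019 0.04 0.085" --pt "0 0 0.015 0.027 -0.0375 0.09 0.085" --pt "0 0 0.015 0.027 -0.0375 0.14 0.085" --pt "0 0 0.015 0.027 -0.0375 0.18 0.085" --pt "0 0 0.015 0.027 -0.0375 0.205 0.085" --pt "0 0 0.015 0.027 -0.0375 0.223 0.085" --pt "0 0 0.015 0.027 -0.0375 0.2235 0.085" --pt "0 0 0.015 0.027 -0.0375 0.2235 0.085"

```text
clock: 3.15
eef_pos: [428.0, 266.6, 109.4]
tcp_rot: [-3.141, -0.0, 0.214]
contact_force: [1.2, 0.1, 0.1]
opening: 0.995
grasp_force: 0.0
```

Request:
move_arm --pt "0 0 0 0 0 0 0.06" --pt "0 0 0 0 0 0 0.05" --pt "0 0 0 0 0 0 0.045" --pt "0 0 0 0 0 0 0.045" --pt "0 0 0 0 0 0 0.045" --grip_force 25

```text
clock: 3.78
eef_pos: [427.7, 266.5, 108.9]
tcp_rot: [-3.142, -0.0, 0.214]
contact_force: [-0.2, 0.3, -0.4]
opening: 0.525
grasp_force: 0.0
```

Run:
```python
from h import *
s=sensors.sense();print(s['eef_pos'],s['tcp_rot'],s['contact_force'],s['opening']*85,s['grasp_force'])
go([430,304,108],.014);go([430,306,108],.014);go([405,306,108],.014)
```

```text
[427.72480164 266.45803833 108.91203451] [-3.14157563e+00 -2.32384314e-05  2.13784464e-01] [-0.19137352  0.27197904 -0.38576528] 44.58360724008922 0.0
turn [-0.     -0.      0.1998] shift [ 0.0102 -0.0362  0.0009]
turn [-0.     -0.      0.1998] shift [ 0.0106 -0.0382  0.0009]
turn [-0.     -0.      0.1998] shift [-0.0138 -0.0435  0.0009]
```

Run:
```python
from h import *
snap('wrist','w2');s=sensors.sense();print(s['eef_pos'],s['opening'],s['grasp_force'])
```

```text
[427.7053169  266.43988941 108.87854054] 0.5315707275032652 0.0
```

View pics/w2.png

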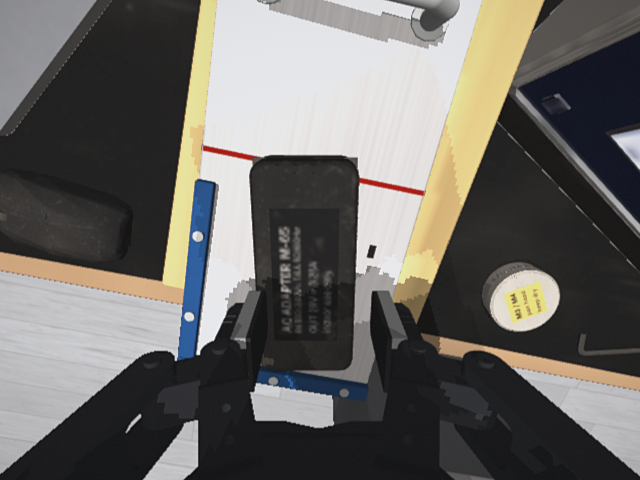

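The fingers straddle the supply: left finger inner face at column 262, right at 375, supply columns 255–355. It is not clamped yet. I'll measure before closing further.

```bash
cat >> h.py <<'E'
def cloud(z,box=(330,620,180,370),vmax=480):
    d=z['d'].astype(float).copy();d[vmax:]=0;vv,uu=np.mgrid[0:480,0:640];T=z['T']
    X=(T[:3,:3]@((np.linalg.inv(z['K'])@np.stack([uu.ravel(),vv.ravel(),np.ones(uu.size)]))*d.ravel())+T[:3,3:]).T[d.ravel()>0]
    return X[(X[:,0]>box[0])&(X[:,0]<box[1])&(X[:,1]>box[2])&(X[:,1]<box[3])]
def rects(X):
    for n,a,b in(('supply',122,134),('plate',94,101),('deck',86,92.5),('strip',102,106.5)):
        Q=X[(X[:,2]>a)&(X[:,2]<b)&(X[:,0]<520)]
        if len(Q)>20:
            r=cv2.minAreaRect(Q[:,:2].astype(np.float32));print(n,len(Q),np.round(np.median(Q[:,2]),1),np.round(r[0],1),np.round(r[1],1),round(r[2],2))
E
python3 - <<'E'
from h import *
z=load('w2');np.set_printoptions(precision=1,suppress=True)
rects(cloud(z,vmax=290))
for u,v in((300,250),(260,165),(352,165),(258,280),(352,340),(262,300),(375,300)):print(u,v,ray(z,u,v,129.7),dep(z,u,v))
E
```

```text
supply 13536 129.7 [454.1 279.9] [63.  50.2] 12.34
plate 30699 98.6 [458.9 279.7] [124.1 120.6] 1.02
deck 11946 90.6 [453.9 274.7] [164.8 132.2] 90.0
strip 2169 104.6 [453.3 317.3] [ 43.7 116.6] 55.02
300 250 [444.1 279.7 129.7] [444.  279.7 129.6]
260 165 [479.4 304.7 129.7] [479.1 304.9 128.1]
352 165 [487.9 265.3 129.7] [487.6 265.1 127.2]
258 280 [424.4 296.6 129.7] [424.3 296.6 129.4]
352 340 [401.2 243.8 129.7] [400.  243.4 127.9]
262 300 [414.1 292.9 129.7] [432.2 291.2 161.4]
375 300 [426.  238.3 129.7] [441.4 247.1 160.7]
```

Request:
move_arm --pt "0 0 0 0 0 0 0.085" --pt "0 0 0 0 0 0 0.085" --pt "0 0 0 0.002 -0.004 0 0.085" --pt "0 0 0 0.004 -0.0076 0 0.085" --pt "0 0 0 0.004 -0.0076 0 0.085" --pt "0 0 0 0.004 -0.0076 0 0.05" --pt "0 0 0 0.004 -0.0076 0 0.03" --pt "0 0 0 0.004 -0.0076 0 0.03" --grip_force 25

```text
clock: 4.82
eef_pos: [430.0, 274.6, 108.9]
tcp_rot: [3.142, 0.0, 0.214]
contact_force: [0.1, -0.2, 0.2]
opening: 0.374
grasp_force: 0.0
```

Request:
move_arm --pt "0 0 0 0 0 0 0.03" --pt "0 0 0 0 0 0 0.03" --pt "0 0 0 0 0 0 0.03" --grip_force 25

```text
clock: 5.2
eef_pos: [430.0, 274.7, 108.9]
tcp_rot: [-3.142, -0.0, 0.214]
contact_force: [-0.0, 0.3, -0.4]
opening: 0.348
grasp_force: 0.0
```

Run:
```python
from h import *
snap('wrist','w3');s=sensors.sense();print(s['eef_pos'],s['tcp_rot'],s['opening'],s['grasp_force'],s['contact_force'])
rects(cloud(load('w3'),vmax=280))
```

```text
[430.01764806 274.74855    108.90157088] [-3.14156467e+00 -3.30741938e-05  2.13826843e-01] 0.3465574252401605 0.0 [ 0.78386876 -0.13462169 -0.67660019]
supply 11570 129.6 [458.3 280.8] [54.6 50.1] 12.21
plate 28630 98.6 [463.8 279.8] [113.2 120.8] 0.4
deck 10954 90.6 [458.5 274.3] [122.9 164.3] 0.0
strip 1857 104.6 [458.3 315.2] [ 39.9 108.9] 51.39
```

View pics/w3.png

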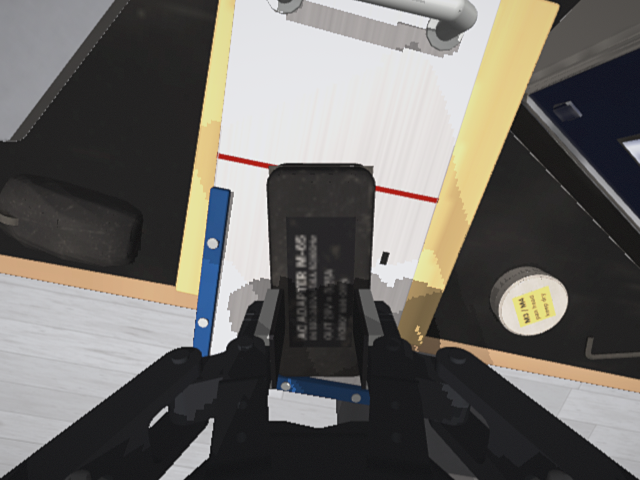

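Run:
```python
from h import *
z=load('w3');np.set_printoptions(precision=1,suppress=True)
for v in range(284,345,6):print(v,[list(np.round(dep(z,u,v),0)) for u in(250,268,277,283,362,368,380)])
```

```text
284 [[np.float64(408.0), np.float64(311.0), np.float64(99.0)], [np.float64(410.0), np.float64(301.0), np.float64(99.0)], [np.float64(427.0), np.float64(295.0), np.float64(130.0)], [np.float64(427.0), np.float64(293.0), np.float64(130.0)], [np.float64(435.0), np.float64(255.0), np.float64(130.0)], [np.float64(436.0), np.float64(252.0), np.float64(129.0)], [np.float64(423.0), np.float64(237.0), np.float64(98.0)]]
290 [[np.float64(404.0), np.float64(311.0), np.float64(99.0)], [np.float64(435.0), np.float64(298.0), np.float64(154.0)], [np.float64(436.0), np.float64(295.0), np.float64(153.0)], [np.float64(436.0), np.float64(292.0), np.float64(152.0)], [np.float64(444.0), np.float64(260.0), np.float64(154.0)], [np.float64(444.0), np.float64(257.0), np.float64(153.0)], [np.float64(420.0), np.float64(237.0), np.float64(99.0)]]
296 [[np.float64(400.0), np.float64(310.0), np.float64(99.0)], [np.float64(435.0), np.float64(298.0), np.float64(159.0)], [np.float64(436.0), np.float64(294.0), np.float64(158.0)], [np.float64(434.0), np.float64(292.0), np.float64(154.0)], [np.float64(443.0), np.float6
[... 2789 characters left out ...]
430.0), np.float64(291.0), np.float64(178.0)], [np.float64(417.0), np.float64(288.0), np.float64(159.0)], [np.float64(440.0), np.float64(262.0), np.float64(183.0)], [np.float64(442.0), np.float64(261.0), np.float64(186.0)], [np.float64(445.0), np.float64(258.0), np.float64(190.0)]]
344 [[np.float64(438.0), np.float64(299.0), np.float64(195.0)], [np.float64(433.0), np.float64(293.0), np.float64(187.0)], [np.float64(428.0), np.float64(290.0), np.float64(178.0)], [np.float64(394.0), np.float64(286.0), np.float64(130.0)], [np.float64(437.0), np.float64(262.0), np.float64(183.0)], [np.float64(440.0), np.float64(261.0), np.float64(187.0)], [np.float64(445.0), np.float64(259.0), np.float64(193.0)]]
```

The fingertips really end at z≈152 while eef_pos reads 109. They are about 40 mm above the reported TCP and closed in the air above the supply. I'll open, descend by that amount while watching the force, and re-measure.

Request:
move_arm --pt "0 0 0 0 0 0 0.075" --pt "0 0 0 0 0 0 0.075" --pt "0 0 0 0 0 0.01 0.075" --pt "0 0 0 0 0 0.02 0.075" --pt "0 0 0 0 0 0.03 0.075" --pt "0 0 0 0 0 0.03 0.075" --pt "0 0 0 0 0 0.03 0.075"

```text
clock: 6.12
eef_pos: [430.1, 274.8, 78.8]
tcp_rot: [3.142, 0.0, 0.214]
contact_force: [-0.0, 0.0, -0.0]
opening: 0.88
grasp_force: 0.0
```

Run:
```python
from h import *
snap('wrist','w4');s=sensors.sense();print(s['eef_pos'],s['qpos'],s['opening'],s['contact_force'])
z=load('w4');print(np.round(z['T'],2))
rects(cloud(z,vmax=270))
# finger points: anything well inside the tool's neighbourhood
vv,uu=np.mgrid[270:400,150:500]
for v in(280,288,296,304,312,330):
    print(v,[(u,*[int(round(float(k))) for k in dep(z,u,v)]) for u in range(220,431,10)])
```

```text
[430.19131024 274.83674096  79.03197096] [5.65566196e-01 3.22258291e-01 1.97549882e+00 1.30188041e-05
 8.43562208e-01 1.92259647e+00] 0.8759444000667828 [-0.33257279  0.18616404  0.06401369]
[[ 2.1000e-01 -9.3000e-01 -3.1000e-01  5.0842e+02]
 [-9.8000e-01 -2.0000e-01 -7.0000e-02  2.9244e+02]
 [-0.0000e+00  3.2000e-01 -9.5000e-01  2.6090e+02]
 [ 0.0000e+00  0.0000e+00  0.0000e+00  1.0000e+00]]
supply 11336 129.5 [468.  282.7] [35.2 50.1] 12.41
plate 35097 98.6 [473.7 279.9] [ 93.1 120.7] 0.19
deck 11891 90.6 [468.7 273.8] [102.6 164. ] 0.0
strip 1672 104.7 [467.  310.7] [29.6 94.5] 43.35
280 [(220, 422, 323, 98), (230, 423, 318, 99), (240, 424, 314, 99), (250, 425, 309, 99), (260, 441, 302, 127), (270, 443, 298, 130), (280, 444, 294, 130), (290, 445, 290, 130), (300, 446, 286, 130), (310, 446, 283, 130), (320, 447, 279, 130), (330, 448, 275, 129), (340, 449, 271, 130), (350, 450, 267, 130), (360, 451, 263, 130), (370, 451, 259, 130), (380, 452, 255, 128), (390, 440, 242, 99), (400, 441, 237, 99), (410, 442, 232, 98), (420, 443, 228, 98), (430, 444, 223, 98)]
288 [(220, 418, 323, 99), 
[... 1681 characters left out ...]
 (340, 435, 268, 130), (350, 436, 264, 130), (360, 437, 260, 130), (370, 437, 256, 129), (380, 437, 251, 127), (390, 423, 237, 98), (400, 424, 232, 99), (410, 441, 240, 130), (420, 448, 241, 141), (430, 449, 237, 141)]
330 [(220, 424, 312, 141), (230, 395, 314, 98), (240, 397, 309, 99), (250, 398, 304, 99), (260, 399, 299, 99), (270, 421, 294, 130), (280, 421, 290, 130), (290, 423, 286, 130), (300, 424, 282, 130), (310, 424, 278, 130), (320, 425, 274, 130), (330, 426, 270, 130), (340, 427, 266, 130), (350, 428, 262, 130), (360, 429, 258, 130), (370, 429, 254, 130), (380, 412, 239, 99), (390, 413, 234, 99), (400, 414, 229, 99), (410, 434, 238, 132), (420, 442, 240, 144), (430, 448, 241, 153)]
```

Tips are at about 128 with eef at 79: an offset of 49 when open and 43 at 30 mm opening, so consistent. I'll go 16 mm lower and close.

Request:
move_arm --pt "0 0 0 0 0 0.008 0.075" --pt "0 0 0 0 0 0.016 0.075" --pt "0 0 0 0 0 0.016 0.075" --pt "0 0 0 0 0 0.016 0.055" --pt "0 0 0 0 0 0.016 0.045" --pt "0 0 0 0 0 0.016 0.04" --pt "0 0 0 0 0 0.016 0.04" --pt "0 0 0 0 0 0.016 0.04" --grip_force 25

```text
clock: 7.18
eef_pos: [430.2, 274.8, 63.1]
tcp_rot: [-3.141, -0.0, 0.214]
contact_force: [0.5, 0.1, 1.8]
opening: 0.577
grasp_force: 27.5
```

Run:
```python
from h import *
snap('wrist','w5');s=sensors.sense();print(s['eef_pos'],s['tcp_rot'],s['opening'],s['grasp_force'],s['contact_force'])
z=load('w5');rects(cloud(z,vmax=250))
go([430,310,63],.014)
```

```text
[430.1861251  274.84009437  63.07204321] [-3.14145340e+00 -3.91609840e-04  2.13799144e-01] 0.5820240476580556 27.491694688796997 [0.47235984 0.1924144  3.18072471]
supply 8761 129.4 [474.9 285.4] [20.8 50.3] 12.43
plate 38137 98.6 [482.6 279.7] [ 76.4 120.9] 0.78
deck 11408 90.6 [477.4 273.4] [ 85.2 163.2] 0.0
strip 1167 104.5 [471.6 306. ] [17.9 85.9] 33.5
turn [-0.0002 -0.0004  0.1998] shift [ 0.0073 -0.0344  0.0001]
```

Request:
move_arm --pt "0 0 0.07 -0.002 -0.008 0 0.04" --pt "0 0 0.14 -0.0045 -0.016 0 0.04" --pt "0 0 0.2 -0.0068 -0.025 0 0.04" --pt "0 0 0.2 -0.0068 -0.025 0 0.04" --pt "0 0 0.2 -0.006 -0.029 0 0.04" --pt "0 0 0.2 -0.0055 -0.032 0 0.04" --pt "0 0 0.2 -0.005 -0.0338 0 0.04" --pt "0 0 0.2 -0.005 -0.0338 0 0.04"

```text
clock: 8.22
eef_pos: [417.9, 305.5, 63.1]
tcp_rot: [3.14, 0.001, 0.015]
contact_force: [-0.4, -6.7, 7.8]
opening: 0.583
grasp_force: 28.2
```

Run:
```python
from h import *
s=sensors.sense();print(s['eef_pos'],s['tcp_rot'],s['opening'],s['grasp_force'],s['contact_force'])
snap('wrist','w6');z=load('w6');rects(cloud(z,vmax=250));rects(cloud(z,(430,620,180,370)))
```

```text
[417.90021746 305.48257224  63.07546921] [3.14001487e+00 5.61411911e-04 1.52716606e-02] 0.5830983877510532 28.22497934103012 [-0.36073135 -6.68688757  7.75893702]
supply 8745 129.4 [463.8 306.8] [20.8 50.1] 1.23
plate 49774 98.6 [481.4 281.8] [120.9  77.3] 90.0
deck 15206 90.5 [479.2 273.3] [ 81.6 163.3] 0.0
strip 704 104.6 [466.7 317.9] [20.5 62.4] 29.45
supply 17510 129.6 [452.  306.6] [44.3 50.4] 0.44
plate 53256 98.6 [475.  281.6] [121.3  90. ] 90.0
deck 16628 90.5 [475.  273.5] [163.7  90. ] 90.0
strip 1118 104.6 [460.8 321.1] [27.3 69.9] 40.5
```

Request:
move_arm --pt "0 0 0 -0.004 0 0 0.04" --pt "0 0 0 -0.008 0 0 0.04" --pt "0 0 0 -0.011 0 0 0.04" --pt "0 0 0 -0.013 0 0 0.04" --pt "0 0 0 -0.015 0 0 0.04" --pt "0 0 0 -0.015 0 0 0.04"

```text
clock: 9.02
eef_pos: [403.4, 306.8, 63.1]
tcp_rot: [-3.141, -0.001, 0.015]
contact_force: [4.4, -0.7, 1.6]
opening: 0.581
grasp_force: 27.5
```

Run:
```python
from h import *
s=sensors.sense();print(s['eef_pos'],s['tcp_rot'],s['opening'],s['grasp_force'],s['contact_force'])
snap('wrist','w7');z=load('w7');rects(cloud(z,(430,620,180,370)))
snap('top','t7')
def redline(z,h=98.6):
    p=z['p'].astype(int);m=(p[:,:,0]>p[:,:,1]+60)&(p[:,:,0]>p[:,:,2]+60)
    v,u=np.nonzero(m);Q=np.array([ray(z,a,b,h) for a,b in zip(u,v)])[:,:2]
    k=(Q[:,0]>360)&(Q[:,0]<500)&(Q[:,1]>200)&(Q[:,1]<360);return Q[k]
Q=redline(z);c=np.polyfit(Q[:,1],Q[:,0],1);print(len(Q),Q.min(0),Q.max(0),'yaw',-np.degrees(c[0]),'x@mid',np.polyval(c,282))
```

```text
[403.43072128 306.77216656  63.09337708] [-3.14103246e+00 -1.04616521e-03  1.45529685e-02] 0.5813628045798801 27.478652000427246 [ 4.37621388 -0.71127278  1.63146891]
supply 12448 129.5 [444.9 307.8] [29.7 50.3] 0.02
plate 64424 98.6 [475.  283.5] [ 90.  121.6] 0.0
deck 18264 90.5 [475.  273.5] [163.3  90. ] 90.0
strip 1157 104.6 [446.9 314.5] [27.1 60.1] 7.93
2207 [471.42079248 223.88646743] [475.85782933 343.36000474] yaw 0.7834190902069207 x@mid 473.79675746706556
```

Request:
move_arm --pt "0 0 0 0 -0.001 0 0.04" --pt "0 0 0 0 -0.002 0 0.04" --pt "0 0 0 -0.0005 -0.0025 0 0.04" --pt "0 0 0 -0.001 -0.0025 0 0.04" --pt "0 0 0 -0.001 -0.0025 0 0.04"

```text
clock: 9.75
eef_pos: [402.1, 308.6, 63.1]
tcp_rot: [3.141, -0.0, 0.014]
contact_force: [3.7, -4.5, 5.6]
opening: 0.581
grasp_force: 27.9
```

Request:
move_arm --pt "0 0 0 0 0 0 0.055" --pt "0 0 0 0 0 0 0.075" --pt "0 0 0 0 0 0 0.075" --pt "0 0 0 0 0 -0.04 0.075" --pt "0 0 0 0 0 -0.1 0.075" --pt "0 0 0 -0.04 0 -0.15 0.075" --pt "0 0 0 -0.06 0 -0.15 0.075" --pt "0 0 0 -0.06 0 -0.15 0.075"

```text
clock: 10.75
eef_pos: [340.6, 307.9, 212.5]
tcp_rot: [3.141, 0.0, 0.015]
contact_force: [0.6, 0.1, 0.4]
opening: 0.881
grasp_force: 0.0
```

Request:
move_arm --pt "0 0 0 0 0 0 0.075" --pt "0 0 0 0 0 0 0.075"

```text
clock: 11.0
eef_pos: [342.2, 307.9, 211.8]
tcp_rot: [3.14, 0.001, 0.013]
contact_force: [-0.6, 0.1, 0.1]
opening: 0.874
grasp_force: 0.0
```

```bash
cat >> h.py <<'E'
def redline(z,h=98.6,xr=(340,500)):
    p=z['p'].astype(int);m=(p[:,:,0]>p[:,:,1]+60)&(p[:,:,0]>p[:,:,2]+60)
    v,u=np.nonzero(m);Q=np.array([ray(z,a,b,h) for a,b in zip(u,v)])[:,:2]
    k=(Q[:,0]>xr[0])&(Q[:,0]<xr[1])&(Q[:,1]>200)&(Q[:,1]<360);Q=Q[k]
    c=np.polyfit(Q[:,1],Q[:,0],1);print('red',len(Q),Q.min(0),Q.max(0),'yaw',-np.degrees(c[0]),'x@280',np.polyval(c,280))
E
python3 - <<'E'
from h import *
s=sensors.sense();print(s['eef_pos'],s['tcp_rot'],s['opening'])
snap('wrist','w8');z=load('w8');rects(cloud(z));redline(z)
E
```

```text
[342.15426175 307.85548254 211.78461015] [3.14032031e+00 1.34758352e-03 1.33966810e-02] 0.8741542419217619
supply 11251 129.7 [401.8 309.3] [111.1  50.1] 0.79
plate 20758 98.6 [421.9 284.6] [152.7 120.2] 0.8
deck 7562 90.6 [444.5 274.9] [160.5 119.5] 87.7
strip 2716 104.7 [396.2 284.4] [119.7 120. ] 0.8
red 760 [470.28363349 226.05520071] [474.07902218 345.41450419] yaw 0.6123198553539614 x@280 472.4180577701667
```

View pics/w8.png

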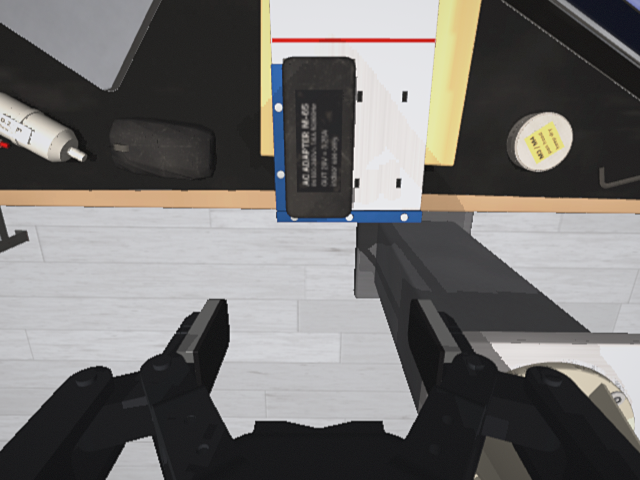

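The supply sits square in the corner: 0.2 mm from the seat, with supply and plate yaw within 0.01°. Next I'll check the clearance for the gripper at the handle.

Run:
```python
from h import *
for f in('top1','w1','side1'):
    X=cloud(load(f),(400,680,100,480))
    for a in range(480,680,40):
        print(f,a,[(b,int(np.percentile(q[:,2],99))) for b in range(100,480,30) if len(q:=X[(X[:,0]>=a)&(X[:,0]<a+40)&(X[:,1]>=b)&(X[:,1]<b+30)])>3])
z=load('w8');s=sensors.sense();print(s['eef_pos'],s['tcp_rot'],s['qpos'])
```

```text
top1 480 [(100, 64), (130, 23), (160, 8), (190, 95), (220, 103), (250, 131), (280, 131), (310, 102), (340, 93), (370, 8), (400, 7), (430, 14), (460, 22)]
top1 520 [(100, 159), (130, 115), (160, 81), (190, 95), (220, 130), (250, 137), (280, 138), (310, 135), (340, 96), (370, 8), (400, 7), (430, 21), (460, 22)]
top1 560 [(100, 208), (130, 204), (160, 112), (190, 94), (220, 102), (250, 134), (280, 131), (310, 104), (340, 96), (370, 7), (400, 21), (430, 23), (460, 24)]
top1 600 [(100, 209), (130, 207), (160, 13), (190, 23), (220, 8), (250, 9), (280, 7), (310, 7), (340, 7), (370, 21), (400, 23), (430, 24), (460, 24)]
top1 640 [(100, 209), (160, 447), (190, 23), (220, 8), (250, 8), (280, 6), (310, 7), (340, 102), (370, 86), (400, 59), (430, 34), (460, 24)]
w1 480 [(100, 66), (130, 27), (160, 4), (190, 92), (220, 100), (250, 130), (280, 129), (310, 100), (340, 97), (370, 5), (400, 5), (430, 16), (460, 19)]
w1 520 [(100, 162), (130, 121), (160, 86), (190, 92), (220, 134), (250, 136), (280, 136), (310, 135), (340, 98), (370, 5), (400, 9), (430, 19), (460, 21)]
w1 560 [(100, 207), (130, 199), 
[... 466 characters left out ...]
 134), (310, 133), (340, 96), (370, 3), (400, 3), (430, 18), (460, 19)]
side1 560 [(100, 204), (130, 198), (160, 121), (190, 91), (220, 106), (250, 131), (280, 133), (310, 126), (340, 95), (370, 4), (400, 17), (430, 19), (460, 20)]
side1 600 [(100, 206), (130, 204), (190, 20), (250, 3), (280, 3), (310, 3), (340, 4), (370, 24), (400, 19), (430, 20), (460, 19)]
side1 640 [(100, 205), (130, 2), (160, 447), (190, 21), (220, 3), (250, 3), (280, 3), (310, 4), (340, 100), (370, 83), (400, 58), (430, 32), (460, 20)]
[342.16776095 307.85341641 211.8951086 ] [3.14035139e+00 1.29277292e-03 1.33587293e-02] [ 7.29471327e-01  7.21585490e-02  1.94732179e+00 -9.72638121e-05
  1.12390237e+00  2.28695024e+00]
```

Request:
move_arm --pt "0 0 -0.18 0.026 0.003 0 0.06" --pt "0 0 -0.36 0.052 0.006 0 0.06" --pt "0 0 -0.54 0.078 0.009 0 0.06" --pt "0 0 -0.72 0.104 0.012 0 0.06" --pt "0 0 -0.9 0.13 0.015 0 0.06" --pt "0 0 -1.08 0.156 0.018 0 0.06" --pt "0 0 -1.26 0.182 0.021 0 0.06" --pt "0 0 -1.44 0.2087 0.0242 0 0.06"

```text
clock: 12.05
eef_pos: [552.0, 286.4, 211.9]
tcp_rot: [-3.141, 0.001, 1.459]
contact_force: [0.5, 0.5, -0.3]
opening: 0.703
grasp_force: 0.0
```

Request:
move_arm --pt "0 0 -0.131 0 0 0 0.06" --pt "0 0 -0.131 0 0 0 0.06" --pt "0 0 -0.131 0 0 0 0.06" --pt "0 0 -0.131 0 0 0 0.06"

```text
clock: 12.55
eef_pos: [550.8, 286.9, 212.8]
tcp_rot: [-3.141, 0.0, 1.583]
contact_force: [-0.7, -0.5, 0.1]
opening: 0.705
grasp_force: 0.0
```

Run:
```python
from h import *
s=sensors.sense();print(s['eef_pos'],s['tcp_rot'],s['opening'])
snap('wrist','w9');z=load('w9');X=cloud(z,(440,640,180,400))
Q=X[(X[:,2]>133.5)&(X[:,2]<140)];print(len(Q),Q.min(0),Q.max(0),np.median(Q,0));r=cv2.minAreaRect(Q[:,:2].astype(np.float32));print(r)
redline(z)
```

```text
[550.76501889 286.87089356 212.82167067] [-3.14148349e+00  4.56405200e-05  1.58335757e+00] 0.7047778190907098
886 [547.0356366  251.61219588 133.50987799] [556.14067569 320.72226572 137.66546837] [551.40841169 288.48611933 134.99514046]
((551.53466796875, 286.16278076171875), (8.504349708557129, 69.13719177246094), 0.7349136471748352)
red 383 [470.19902635 227.13204583] [473.98267114 343.50461788] yaw 0.8152572423637471 x@280 472.50805371982347
```

Request:
move_arm --pt "0 0 0 0 0.0007 0.03 0.06" --pt "0 0 0 -0.0007 0.0007 0.07 0.06" --pt "0 0 0 -0.0007 0.0007 0.105 0.06" --pt "0 0 0 -0.0007 0.0007 0.128 0.06" --pt "0 0 0 -0.0007 0.0007 0.142 0.06" --pt "0 0 0 -0.0007 0.0007 0.142 0.06" --pt "0 0 0 -0.0007 0.0007 0.142 0.06"

```text
clock: 13.48
eef_pos: [552.3, 286.5, 71.9]
tcp_rot: [3.14, -0.001, 1.585]
contact_force: [0.2, -0.6, 0.7]
opening: 0.7
grasp_force: 0.0
```

Request:
move_arm --pt "0 0 0 0 0 0 0.03" --pt "0 0 0 0 0 0 0.015" --pt "0 0 0 0 0 0 0.005" --pt "0 0 0 0 0 0 0.005" --pt "0 0 0 0 0 0 0.005" --pt "0 0 0 0 0 0 0.005" --grip_force 70

```text
clock: 14.22
eef_pos: [552.0, 286.3, 71.5]
tcp_rot: [3.141, -0.0, 1.585]
contact_force: [-0.8, 0.0, 6.7]
opening: 0.089
grasp_force: 68.4
```

Run:
```python
from h import *
s=sensors.sense();print(s['eef_pos'],s['tcp_rot'],s['opening'],s['grasp_force'],s['contact_force'])
snap('wrist','w10');z=load('w10')
T=z['T'];print(T[:3,3])
X=cloud(z,(500,600,200,370),480)
for a in range(505,600,5):
    q=X[(abs(X[:,0]-a)<2.5)&(abs(X[:,1]-297)<3)];print(a,q[:,2].min().round() if len(q) else None,end=' ')
```

```text
[551.99605509 286.26916365  71.4557722 ] [ 3.14087546e+00 -3.19459894e-04  1.58474566e+00] 0.08858865722891772 68.41306686401367 [-0.80309256  0.04855282  6.68524112]
[549.86044523 367.75056912 253.564304  ]
505 97.0 510 97.0 515 97.0 520 97.0 525 97.0 530 97.0 535 97.0 540 97.0 545 97.0 550 134.0 555 99.0 560 97.0 565 97.0 570 97.0 575 90.0 580 89.0 585 89.0 590 160.0 595 168.0
```

View pics/w10.png

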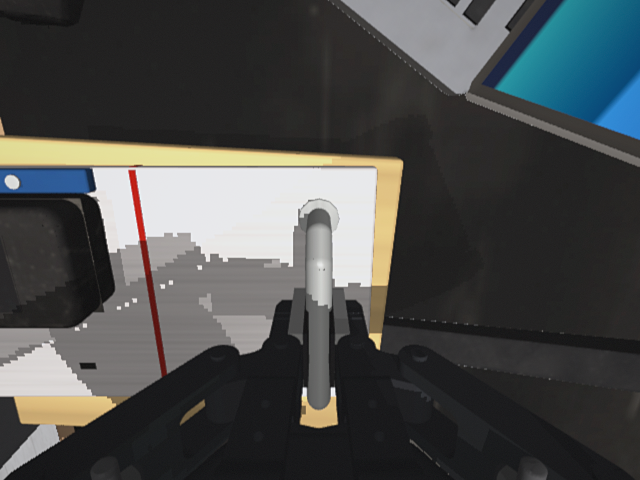

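Wrist view: the fingers hold the bar at (318,300), with the red line at (130,170)–(165,375). I'll press down first to learn the stiffness.

Request:
move_arm --pt "0 0 0 0 0 0.0005 0.005" --pt "0 0 0 0 0 0.001 0.005" --pt "0 0 0 0 0 0.001 0.005"

```text
clock: 14.65
eef_pos: [552.0, 286.3, 71.4]
tcp_rot: [3.141, -0.0, 1.585]
contact_force: [-3.8, -1.9, 13.9]
opening: 0.091
grasp_force: 69.5
```

Request:
move_arm --pt "0 0 0 0 0 0.0008 0.005" --pt "0 0 0.005 0 -0.002 0.0008 0.005" --pt "0 0 0.01 0 -0.006 0.0008 0.005" --pt "0 0 0.016 -0.0005 -0.011 0.0008 0.005" --pt "0 0 0.022 -0.0005 -0.016 0.0008 0.005" --pt "0 0 0.028 -0.001 -0.021 0.0008 0.005" --pt "0 0 0.034 -0.001 -0.025 0.0008 0.005" --pt "0 0 0.034 -0.001 -0.025 0.0008 0.005"

```text
clock: 15.65
eef_pos: [530.4, 286.1, 71.4]
tcp_rot: [3.134, -0.003, 1.551]
contact_force: [5.6, -0.8, 10.8]
opening: 0.088
grasp_force: 69.3
```

Run:
```python
from h import *
s=sensors.sense();print(s['eef_pos'],s['tcp_rot'],s['opening'],s['grasp_force'],s['contact_force'])
snap('wrist','w11');z=load('w11');redline(z,98.6);rects(cloud(z,(360,500,180,370)))
```

```text
[530.44980903 286.08854285  71.44266621] [ 3.13413246e+00 -3.01734409e-03  1.55120588e+00] 0.08845309651208777 69.27067995071411 [ 5.62487024 -0.80244504 10.83803457]
red 1134 [448.66989012 242.36948179] [452.573729   347.18976052] yaw -0.6253761874000332 x@280 450.09220779812415
supply 9682 129.3 [421.2 312.4] [50.2 33.6] 87.53
plate 38055 98.5 [430.7 286.6] [121.  139.2] 89.38
deck 6407 90.5 [441.  274.9] [161.1 110.4] 87.07
strip 2865 104.6 [417.9 318.1] [58.  39.5] 89.27
```

Request:
move_arm --pt "0 0 0.004 0 -0.002 0.001 0.005" --pt "0 0 0.008 0 -0.006 0.001 0.005" --pt "0 0 0.012 -0.0005 -0.011 0.001 0.005" --pt "0 0 0.016 -0.001 -0.016 0.001 0.005" --pt "0 0 0.02 -0.0015 -0.021 0.001 0.005" --pt "0 0 0.024 -0.002 -0.026 0.001 0.005" --pt "0 0 0.028 -0.002 -0.03 0.001 0.005" --pt "0 0 0.028 -0.002 -0.03 0.001 0.005"

```text
clock: 16.7
eef_pos: [502.1, 285.6, 71.4]
tcp_rot: [3.131, -0.005, 1.523]
contact_force: [10.0, -0.3, 15.4]
opening: 0.088
grasp_force: 69.8
```

Request:
move_arm --pt "0 0 0 0 -0.002 0.0003 0.005" --pt "0 0 0 -0.0005 -0.006 0.0006 0.005" --pt "0 0 0 -0.001 -0.011 0.0006 0.005" --pt "0 0 0 -0.001 -0.016 0.0006 0.005" --pt "0 0 0 -0.0015 -0.021 0.0006 0.005" --pt "0 0 0 -0.0015 -0.025 0.0006 0.005" --pt "0 0 0 -0.0015 -0.028 0.0006 0.005" --pt "0 0 0 -0.0015 -0.028 0.0006 0.005"

```text
clock: 17.7
eef_pos: [475.3, 286.1, 71.3]
tcp_rot: [3.129, -0.006, 1.523]
contact_force: [10.2, -0.3, 18.7]
opening: 0.089
grasp_force: 70.1
```

Run:
```python
from h import *
s=sensors.sense();print(s['eef_pos'],s['tcp_rot'],s['opening'],s['grasp_force'],s['contact_force'])
snap('wrist','w12');snap('top','t12');snap('side','s12');z=load('w12');redline(z,98.6)
X=cloud(z,(340,500,180,390));rects(X)
Q=X[(X[:,2]>87)&(X[:,2]<93)]
for y in range(185,380,8):
    q=Q[abs(Q[:,1]-y)<4];print(y,len(q),q[:,0].min().round(1) if len(q) else '',end='; ')
```

```text
[475.29856655 286.05662605  71.33063862] [ 3.12915031 -0.00641679  1.52344073] 0.0892313286056336 70.06096243858337 [10.18235233 -0.31139884 18.73849523]
red 1112 [392.04689508 244.4472012 ] [398.80577514 348.07208793] yaw -2.493613162618132 x@280 394.44099730372903
supply 12308 129.3 [422.1 306.3] [ 79.5 140.8] 69.82
plate 48676 98.6 [418.9 288.2] [121.  160.5] 87.91
deck 5956 90.5 [429.7 277.2] [140.6 159.4] 0.05
strip 2922 104.5 [410.1 315. ] [ 57.1 138.2] 78.98
185 0 ; 193 0 ; 201 304 393.2; 209 427 392.4; 217 200 398.5; 225 0 ; 233 0 ; 241 0 ; 249 0 ; 257 18 499.0; 265 26 499.0; 273 16 499.4; 281 4 499.5; 289 0 ; 297 0 ; 305 0 ; 313 0 ; 321 0 ; 329 0 ; 337 0 ; 345 1426 393.8; 353 3552 359.2; 361 0 ; 369 0 ; 377 0 ;
```

Run:
```python
from h import *
for f in('w1','w2','w4','w5','w6','w8','w12','top1','t12','s12'):
    z=load(f);X=cloud(z,(365,420,180,372));Q=X[(X[:,2]>88)&(X[:,2]<93)]
    out=[]
    for y in list(range(196,220,4))+list(range(344,360,3)):
        q=np.sort(Q[abs(Q[:,1]-y)<2][:,0])
        if len(q)>12 and q[3]<395: out.append((y,round(float(q[2]),1)))
    print(f,out)
redline(load('t12'))
redline(load('s12'))
```

```text
w1 [(196, 390.3), (200, 382.8), (204, 383.6), (208, 383.3), (212, 383.1), (216, 383.3), (344, 388.7), (347, 388.9), (350, 388.6), (353, 389.1), (356, 389.6)]
w2 [(344, 388.7), (347, 388.6), (350, 388.9), (353, 389.1), (356, 388.9)]
w4 [(208, 383.0), (212, 382.8), (216, 384.1), (344, 388.8), (347, 388.6), (350, 388.7), (353, 388.5), (356, 389.4)]
w5 [(344, 388.9), (347, 388.5), (350, 388.8), (353, 389.2), (356, 389.2)]
w6 [(196, 384.3), (200, 382.9), (204, 382.6), (208, 382.6), (212, 383.3), (216, 384.9)]
w8 [(196, 391.6), (200, 381.7), (204, 382.7), (208, 382.5), (212, 382.4), (216, 382.4), (347, 388.0), (350, 387.9), (353, 388.6), (356, 388.7)]
w12 [(208, 393.7), (350, 367.0), (353, 388.9), (356, 389.3)]
top1 [(200, 387.3), (204, 387.2), (212, 387.4), (216, 387.7), (347, 394.0)]
t12 [(200, 387.2), (204, 392.0), (208, 385.1), (212, 387.3)]
s12 [(200, 389.7), (208, 386.2), (212, 389.0), (347, 375.6), (350, 367.5), (353, 391.2)]Traceback (most recent call last):
  File "<stdin>", line 9, in <module>
  File "h.py", line 37, in redline
    c=np.polyfit(Q[:,1],Q[:,0],1);print('red',len(Q),Q.min(0),Q.max(0),'yaw',-np.degrees(c[0]),'x@280',np.polyval(c,280))
    raise TypeError("expected non-empty vector for x")
TypeError: expected non-empty vector for x
```

Request:
move_arm --pt "0 0 0 0 -0.002 0 0.005" --pt "0 0 0 0 -0.004 0 0.005" --pt "0 0 0 0 -0.006 0 0.005" --pt "0 0 0 0 -0.008 0 0.005" --pt "0 0 0 0 -0.0088 0 0.005" --pt "0 0 0 0 -0.0088 0 0.005"

```text
clock: 18.6
eef_pos: [466.9, 286.6, 71.4]
tcp_rot: [3.129, -0.007, 1.523]
contact_force: [12.9, -1.3, 17.6]
opening: 0.087
grasp_force: 70.0
```

Run:
```python
from h import *
s=sensors.sense();print(s['eef_pos'],s['tcp_rot'],s['opening'],s['grasp_force'],s['contact_force'])
snap('wrist','w13');snap('top','t13');snap('side','s13');z=load('w13');redline(z,98.6)
X=cloud(z,(280,600,180,390))
P=X[(X[:,2]>96)&(X[:,2]<101)&(X[:,1]>240)&(X[:,1]<340)];c=np.linalg.lstsq(np.c_[P[:,:2],np.ones(len(P))],P[:,2],rcond=None)[0];print('plate tilt',c)
X=cloud(load('s13'),(250,480,200,370));S=X[(X[:,2]>122)&(X[:,2]<134)];print(len(S),cv2.minAreaRect(S[:,:2].astype(np.float32)))
S=X[(X[:,2]>122)&(X[:,2]<134)];
a=cv2.imread('pics/s13.png')[250:400,215:415];cv2.imwrite('pics/s13c.png',cv2.resize(a,None,fx=4,fy=4,interpolation=2))
```

```text
[466.87529762 286.56778334  71.35129519] [ 3.12870584 -0.00666825  1.52339937] 0.08729515664866634 70.01646280288696 [12.9403306  -1.28893703 17.61898028]
red 1106 [383.63164671 244.97975775] [390.80063814 350.1468397 ] yaw -2.5307565776738086 x@280 385.98181088875776
plate tilt [2.31391577e-04 1.60407071e-03 9.80026525e+01]
1392 ((371.4649963378906, 314.1500244140625), (56.0204963684082, 219.84397888183594), 83.8907699584961)
```

View pics/s13c.png

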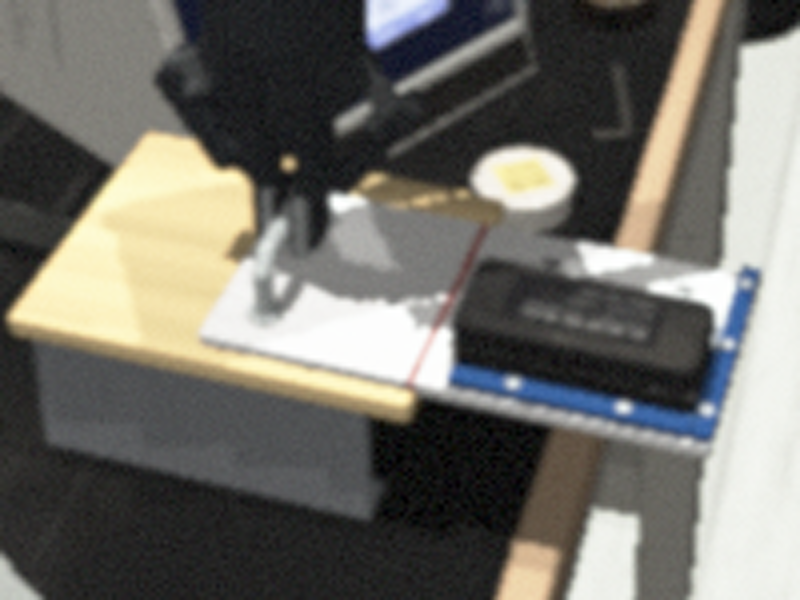

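The side crop shows the plate flat, the red line (488,228)–(410,385) over the deck's front edge, and the supply against both strips. One last check of the seat relative to the line.

Run:
```python
from h import *
z=load('w13');X=cloud(z,(250,420,200,390));a=np.radians(-2.5)
Q=X[(X[:,2]>127)&(X[:,2]<132)];u=Q[:,0]*np.cos(a)+Q[:,1]*np.sin(a);v=-Q[:,0]*np.sin(a)+Q[:,1]*np.cos(a)
S=X[(X[:,2]>103)&(X[:,2]<106.5)];vs=-S[:,0]*np.sin(a)+S[:,1]*np.cos(a)
ur=385.98*np.cos(a)+280*np.sin(a)
print('supply end to line (14)',ur-np.percentile(u,99.5),'supply side max',np.percentile(v,[.5,99.5]),'strip outer/inner',np.percentile(vs,[2,5,50,99.5]))
t=load('t13');
for f in('top1','t13'):
    z=load(f)
    Q=cloud(z,(340,440,50,125));Q=Q[Q[:,2]>15];print(f,'tin',np.median(Q,0))
    Q=cloud(z,(340,440,420,520));Q=Q[Q[:,2]>20];print('mouse',np.median(Q,0))
s=sensors.sense();print(s['eef_pos'],s['contact_force'])
```

```text
supply end to line (14) 13.697599757396574 supply side max [307.12984646 355.59928507] strip outer/inner [316.28412337 324.43783806 359.92212442 366.18199896]
top1 tin [396.95794209  86.72007092  22.13976918]
mouse [384.04695839 466.01168874  29.17205726]
t13 tin [397.07017465  86.7789233   22.07758268]
mouse [381.1089494  497.34670676  29.23903764]
[466.88522437 286.55111335  71.32150659] [12.95204534 -0.90512502 18.1903192 ]
```

Run:
```python
from h import *
for f in('side1','s13','w8','t13'):
    Q=cloud(load(f),(320,450,390,530));Q=Q[(Q[:,2]>20)&(Q[:,2]<40)];print(f,len(Q),np.median(Q,0).round(1),Q.min(0).round(),Q.max(0).round()) if len(Q) else 0
s=sensors.sense();print(s['eef_pos'],s['contact_force'])
```

```text
side1 1243 [383.6 480.6  28.1] [358. 424.  20.] [414. 518.  37.]
s13 1263 [383.2 480.   28.2] [358. 423.  20.] [414. 517.  37.]
w8 4765 [386.4 464.3  30. ] [356. 420.  20.] [413. 517.  39.]
t13 193 [381.1 497.4  29.2] [360. 476.  20.] [444. 516.  39.]
[466.88522437 286.55111335  71.32150659] [12.95204534 -0.90512502 18.1903192 ]
```

The mouse hasn't moved; the arm was only blocking part of it in the top view. Everything is in place, so I'm handing in.

```bash
python3 -c "
from rig import order
print(order.sign_off())"
```

```text
the job is handed in; nothing more can be done
None
```

The job is handed in: the supply is home in its corner, the red line is over the riser's front edge to within about 0.5 mm, and the arm is still holding the plate flat by its handle with about 18 N downward.

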